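Slide the plate carrier home under the dispenser head

TASK

With a fingertip, gently push the plate carrier along the dispenser's rails until you feel it drop into the locating notches and lie flat on the rails under the nozzle head, then press the round start key. Do not pinch or lift the carrier, do not touch the well plate riding in it, and leave the other things on the bench where they stand.

Things in the scene. Friction and masses are not known exactly. Their poses are not given: they have to be found in the camera images.
- dispenser: bench-top plate dispenser, white on a grey table, fixed; origin at bench height on the rails' centre line. +y runs along the rails the way the carrier is pushed, +z is up; it stands turned by up to 0.2 rad. Table x -150 to +85, y -200 to +370 mm, top 28 mm above the bench, with two aluminium rails; the column with overhanging nozzle head stands over y +120 to +360, x -68 to +68 mm, 298 mm tall, a bottle on top
- rail_start (a point): point on the dispenser midway between the open (-y) ends of the two rails (dispenser y -185 mm), at the height of the rail tops, 40 mm above the bench. The rails run to y +250 mm. Each has an outer guide lip 46 mm above the bench at x = 60 to 65 mm either side. Each rail has two square notches, 17 mm long and 10 mm deep, centred at y +20 and +195 mm, seen as gaps
- notch_mid (a point): point on the dispenser midway between the nearer pair of notches (dispenser y +20 mm), at rail-top height (40 mm). The carrier's near cross-bar ends up in these, its far bar in the pair 175 mm further on
- head_low (a point): centre of the underside of the nozzle head at its edge facing the carrier's start (dispenser y +120 mm), 117 mm above the bench; the nozzle tips under it reach down to 92 mm
- carrier: aluminium carrier board, loose, 0.5 to 0.85 kg with plate: 92 wide (x), 215 long (y), 8 mm thick, with an upright push tab at its -y end. Origin midway between its two cross-bars at their undersides, 40 mm above the bench while sliding, 34 mm once dropped into the notches; axes parallel to the dispenser's. Starts 70 to 135 mm short of the notches; seated, its origin is at dispenser y +107.5 mm
- near_bar (a point): centre of the underside of the carrier's near cross-bar (carrier y -87.5 mm); the far bar is at y +87.5 mm. Steel bars 12 mm long in y, 116 mm wide; their ends ride on the rails beside the board. Over the notches they fall 6 mm, the board then lies on the rails and the notch edges stop it (2.5 mm play either way). Sliding takes 2 to 7 N; shoved fast (0.3 m/s) it skips the notches
- push_face (a point): centre of the outer (-y) face of the carrier's upright push tab, 30 mm above the carrier's origin. The tab (thin black pad on it) is 60 wide (x), 6 mm thick, from 14 to 46 mm above the carrier's origin (54 to 86 mm above the bench while sliding), its face square to the rails; push it towards dispenser +y. Behind it: 64 mm of bare board, then the nest. Seated, this point is at dispenser y 0
- plate: clear six-well plate, 85.5 x 127.8 x 20 mm, about 80 g, loose in the carrier's nest (1 mm play). Origin at the centre of its underside: carrier x 0, y +30, z +14 mm. Not to be touched
- start_key (a joint): travel of the start key in m: 0 up, 0.006 fully down; it springs back when released. It counts as pressed beyond 0.004; about 2 N moves it and 5 N puts it fully down
- start_key_top (a point): centre of the top of the round grey start key, 26 mm across, standing up out of a black collar 42 mm across on the dispenser's table beside the rails, on the robot's side (dispenser x -118, y -35 mm). Its top is 50 mm above the bench when up; press it straight down
- tube_a: standing amber tube with a blue cap, 35 mm across, 115 mm tall, on the bench on the robot's side of the dispenser; origin at its underside. Leave it
- tube_b: another such tube, on the bench on the side of the dispenser away from the robot. Leave it
- loose_cap: blue screw cap 35 mm across, 18 mm tall, lying on the dispenser's table beside the rails; origin at its underside. Leave it
- reagent: small white bottle, 48 mm across, 95 mm tall, on the bench on the robot's side of the dispenser; origin at its underside. Leave it
- plate_lid: flat clear plate lid 88 x 130 x 7 mm on the bench beside the dispenser; origin at its underside. Leave it
- tip_box: box of pipette tips 85 x 124 x 64 mm on the bench; origin at its underside. Leave it
- plate_stack: stack of four clear well plates 86 x 128 x 86 mm on the bench; origin at its underside. Leave it
Not all that is in view belongs to the job. Of the things like the carrier, leave any that is brown; of the rest the smaller one is meant.

How it is judged:
On the way, in this order (a step that is already met when the one before it is completed fails the run):
1. the carrier has dropped into the locating notches and lies flat on the rails (z of carrier in the frame of dispenser below 0.0365 m and y of carrier in the frame of dispenser between 0.1025 and 0.1125 m and angle between carrier's own z axis and vertical below 0.02 rad), for 0.2 s.
2. the start key is pressed (value of joint start_key above 0.004 m), for 0.05 s.
At the end, for the whole second after the job is handed in: The carrier rests in the notches (its origin within 5 mm of dispenser y +107.5 mm and below 36.5 mm height, tilted less than 0.02 rad), the plate still in its nest, the start key released (below 2 mm) and everything at rest (all of step 1 and value of joint start_key below 0.002 m and linear speed of carrier below 0.01 m/s and horizontal distance between plate and carrier below 0.035 m and z of plate in the frame of carrier below 0.017 m); the robot touches nothing.
It fails at once if the carrier is lifted off its rails, tipped up, or pinched by its tab (c3 is the tab's front half, c4 its back half) ((contact force between the fingers and carrier_c3 above 1 N and contact force between the fingers and carrier_c4 above 1 N) or z of carrier in the frame of dispenser above 0.047 m or angle between carrier's own z axis and vertical above 0.1 rad).
It fails at once if the carrier is rammed (over 120 N) (contact force between the fingers and carrier above 120 N).
It fails at once if the well plate is touched or leaves its nest (contact force between the fingers and plate above 0.5 N or z of plate in the frame of carrier above 0.019 m).
It fails at once if the start key is pressed before the carrier has dropped in (value of joint start_key above 0.003 m and not (z of carrier in the frame of dispenser below 0.0365 m and y of carrier in the frame of dispenser between 0.1025 and 0.1125 m and angle between carrier's own z axis and vertical below 0.02 rad)).
It fails at once if another thing is moved more than 20 mm or tipped over (distance of any of tube_a, tube_b, loose_cap, reagent, plate_lid, tip_box, plate_stack from where it was at the start of the episode above 0.02 m or angle between any of tube_a, tube_b, loose_cap, reagent, plate_lid, tip_box, plate_stack's own z axis and vertical above 0.3 rad).
It also fails if it takes over 42 s, if anything falls off the work surface, if the arm or the gripper's body presses on something with over 40 N, if the wrist force passes 120 N, or if a joint passes its speed limit or range.

ROBOT

A 6-joint arm with a two-finger parallel gripper is mounted at the origin on the work surface. World frame = base frame: x ahead of the robot, y to its left, z up, the work surface at z = 0. Lengths are in m, angles in rad, forces in N, time in s.
With the tool pointing down it reaches from about 0.325 to 0.775 m from the base axis. Payload 5.5 kg.
Tool frame: the origin (TCP) lies midway between the tips of the shut fingers; the grasp point (between the pads) lies 19 mm behind it (r.grip_depth is the distance from the TCP to the grasp point, in m); z points along the fingers, y is the direction in which the jaws open and shut (so a half turn about z gives the same grasp; the last joint's range is limited). The gripper opens to 85 mm and grips with 20 to 120 N. Pads are 22 mm wide; open, the fingers measure 114 mm over their backs; the gripper's body (76 mm by 85 mm) begins 54 mm behind the grasp point. The pads swing forward as they close: fully open they stand 13 mm farther back than shut.
Start: joints at [1.048, 0.091, 1.231, -0, 1.82, -0.057], TCP at [0.269, 0.536, 0.202] pointing down, gripper open.
Joint ranges: [-2.87, 2.87], [-0.86, 2.18], [0.17, 2.46], [-1.51, 4.65], [0.06, 2.69], [-2.65, 2.65]. Speed limits (rad/s): [2.57, 2.57, 3.01, 3.14, 3.14, 3.14].

INTERFACE

Orientations are given as a unit quaternion [w, x, y, z].
In Python, from bench import r gives the robot as it stands. The module is installed in compiled form; this text tells all that it offers.
- The arm moves only by the tool jog_arm, never from a script. Its argument "deltas" is a list of rows, each a list of 2 entries, a list of its own where there are three numbers: the shift along the tool's x, y, z scaled (see below), then the turn, a rotation vector about the tool's x, y, z scaled (see below). A call has 1 to 5 rows; each row shifts and turns the commanded pose from where the row before left it, along the tool's axes as they then stand; what a row does not reach is not made up. The controller multiplies each number of a shift by 0.04 m and each number of a turn by 60 degrees. A row lasts 1/12 s, in which the tool goes at most 41.7 mm and 7.16 degrees, less where a joint would pass 70% of its speed; a pose out of reach is approached as far as the arm can. A call with a number of a shift or a turn outside -1 to 1 is refused whole. A call with a gripper value outside its range is refused whole. "grip" is the gripper's target within -1 to 1 (shut at 1, half-way at 0, fully open at -1), set as the call begins (left out, the last holds). The fingers move at their own pace and stop on an object; "grip_force" is the grip in N (left out, the last holds). Time passes only in rows, so rows that do not move let the fingers close. It gives the time, the measured TCP pose, the force and the opening at its end, in the units of the state.
- r.get_obs(): the state, without advancing time (a new reading comes with each control period).
- r.grab_frame(name): name is "scene" or "top"; returns (picture, depth): 384x512x3 uint8, red, green, blue; 384x512 float32, m along the optical axis (not along the pixel's ray), 0 where there is no reading.
- r.camera_info(name): a dict with "fx", "fy", "cx", "cy" (pixels), "D" ([k1, k2, p1, p2, k3] as OpenCV has them; the pictures are not rectified), "cam_to_world" (4x4, takes a point from camera to world coordinates). Camera axes: x right, y up, looking along -z (the intrinsics and any distortion apply to the point x, -y, -z); pixel columns grow to the right and rows downward; lengths in m; the calibration is good to about 2 mm. A picture is of the moment at which its call begins. camera_info takes no time and is no camera call.
- r.finish_job(): hands the job in, once; it reports no verdict.
The state is a dict: "clock": time; "joint_positions": joint angles; "qvel": joint speeds; "tau": joint torques, N m; "tcp_pos": TCP position; "ee_rot": TCP orientation; "force": force on the tool from outside, world axes, zero at the start; "moment": the same for the moment, N m; "gripper_width": finger opening in m.
Only numpy, scipy, OpenCV 4.12 (cv2) and the standard library are available. Lean on these libraries where they do the work, as an engineer would, in place of code of your own. Each camera call takes 0.05 s, during which the arm holds its last target. There are 200 camera calls.

## Working session

There is one attempt and no reset: what is moved stays moved. The work goes in short steps, Python scripts to look and compute and a tool call to move; the robot and the scene stay as the last step left them, time stands still between calls to the robot, and variables do not carry over. Pictures are saved under pics/ and viewed, about 8 in all and at most 12, crops included, and the job is handed in when it is done.

Besides the shell and the picture viewer there is one more tool, called after "Call:" by a JSON object that holds its "api" and its "payload", one argument or row to a line. jog_arm: Moves the arm, as the interface text tells. Shifts and turns lie within -1 to 1; 1 stands for 0.04 m of shift or 60 degrees of turn. Its arguments: {"type":"object","properties":{"deltas":{"type":"array","items":{"type":"array"}},"grip":{"type":"number"},"grip_force":{"type":"number"}},"required":["deltas"]}

```bash
mkdir -p pics; cat > h.py <<'E'
import numpy as np, cv2
from bench import r
def grab(n):
    p,d=r.grab_frame(n); np.savez(f'{n}.npz',p=p,d=d); return p,d
def load(n):
    z=np.load(f'{n}.npz'); return z['p'],z['d']
def ray(n,uv):
    c=r.camera_info(n); K=np.array([[c['fx'],0,c['cx']],[0,c['fy'],c['cy']],[0,0,1]])
    q=cv2.undistortPoints(np.array(uv,float).reshape(-1,1,2),K,np.array(c['D'],float))[:,0]
    T=np.array(c['cam_to_world']); v=np.c_[q[:,0],-q[:,1],-np.ones(len(q))]
    return T[:3,3],v@T[:3,:3].T
def onplane(n,uv,z):
    o,v=ray(n,uv); return o+v*((z-o[2])/v[:,2])[:,None]
def depthpts(n,uv,d):
    o,v=ray(n,uv); uv=np.array(uv).astype(int).reshape(-1,2); return o+v*d[uv[:,1],uv[:,0]][:,None]
def proj(n,P):
    c=r.camera_info(n); K=np.array([[c['fx'],0,c['cx']],[0,c['fy'],c['cy']],[0,0,1]]); T=np.linalg.inv(np.array(c['cam_to_world']))
    p=np.c_[P,np.ones(len(P))]@T.T; p=p[:,:3]*[1,-1,-1]
    return cv2.projectPoints(p,np.zeros(3),np.zeros(3),K,np.array(c['D'],float))[0][:,0]
E
python3 - <<'E'
from h import *
for n in('scene','top'):
    p,d=grab(n); cv2.imwrite(f'pics/{n}1.png',cv2.resize(p[:,:,::-1],(800,600)))
    c=r.camera_info(n); print(n,np.round(c['cam_to_world'],3).tolist(),c['fx'],c['D'])
print(r.get_obs())
E
```

```text
scene [[-0.745, -0.55, 0.378, 0.964], [0.668, -0.615, 0.42, 0.492], [0.002, 0.565, 0.825, 1.213], [0.0, 0.0, 0.0, 1.0]] 492.57010423100917 [0.01249233 0.         0.         0.         0.        ]
top [[0.006, 0.993, -0.122, 0.344], [-1.0, 0.007, 0.0, -0.069], [0.001, 0.122, 0.993, 1.172], [0.0, 0.0, 0.0, 1.0]] 362.5455241871845 [-0.06502853  0.          0.          0.          0.        ]
{'clock': 0.1, 'joint_positions': array([ 1.04830376e+00,  9.17924870e-02,  1.23178353e+00, -2.26615534e-05,
        1.81979875e+00, -5.66964875e-02]), 'qvel': array([ 8.48064486e-05, -1.36787083e-03, -3.91381764e-03,  1.05635188e-03,
       -9.07672386e-04, -1.07129917e-04]), 'tau': array([ 2.83015703e-03, -4.60216641e+01, -4.19216251e+01, -1.37780316e-04,
        1.06844679e-02,  3.17635283e-05]), 'tcp_pos': array([0.26933285, 0.53580651, 0.20094845]), 'ee_rot': array([-2.43927779e-04,  2.30800902e-01,  9.73000591e-01, -8.57092139e-04]), 'force': array([-0.27397319,  0.39318559, -0.02244043]), 'moment': array([-0.00075293, -0.01567827,  0.04951889]), 'gripper_width': 0.08561685862097132}
```

View pics/scene1.png

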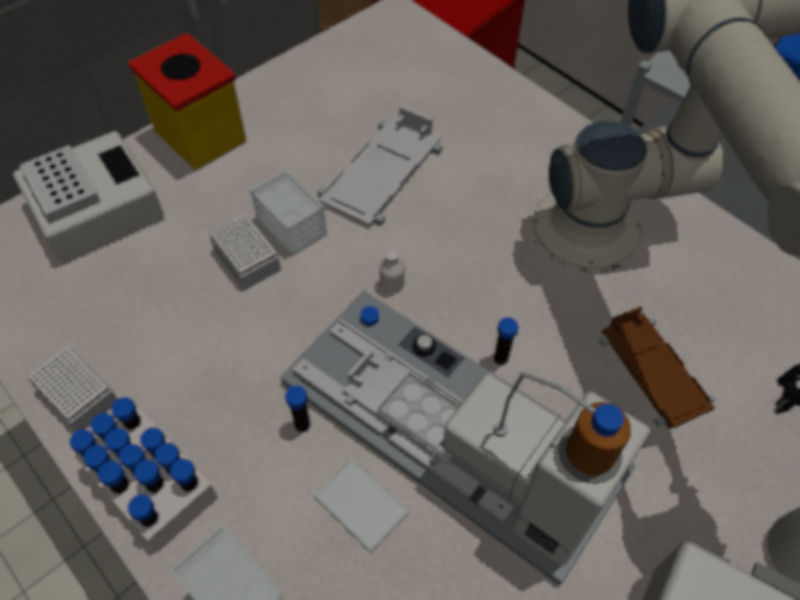

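View pics/top1.png

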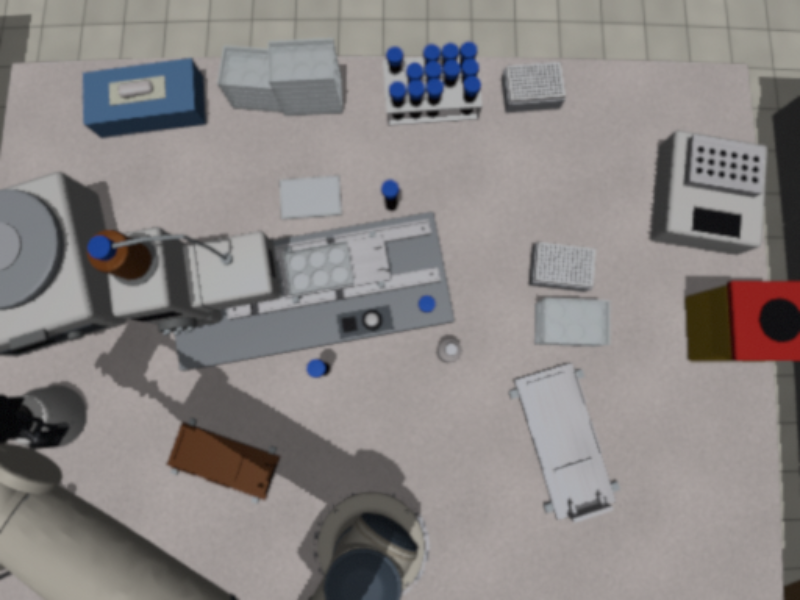

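Candidates for the carrier are the brown one (top 222,462), the large silver one (top 565,440) and the small silver one with a plate on the rails (top 335,265). The last is the one to push. I'll check it in a close crop of both views.

```bash
python3 - <<'E'
from h import *
a,_=load('top'); b,_=load('scene')
A=cv2.resize(a[130:240,110:300,::-1],None,fx=4,fy=4,interpolation=cv2.INTER_CUBIC)
B=cv2.resize(b[180:330,175:365,::-1],None,fx=4,fy=4,interpolation=cv2.INTER_CUBIC)
cv2.imwrite('pics/c1.png',A); cv2.imwrite('pics/c2.png',B[:600])
E
```

```text
(no output)
```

View pics/c1.png

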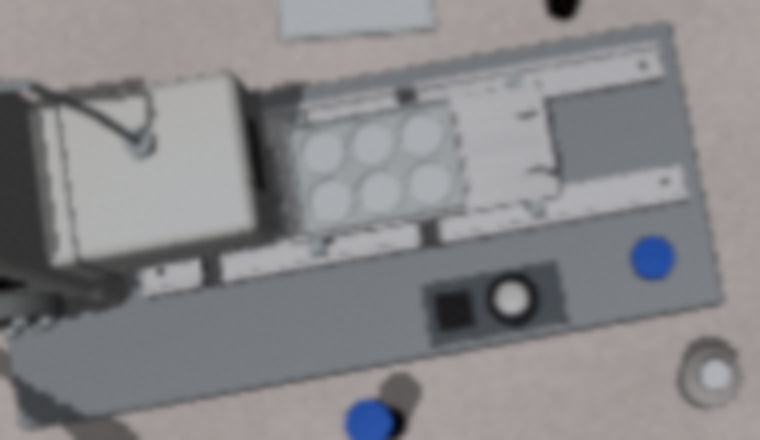

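View pics/c2.png

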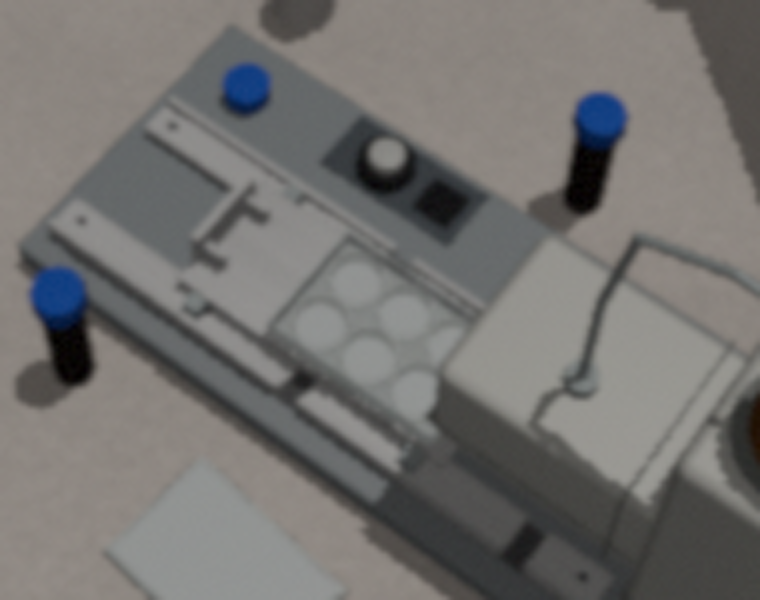

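```bash
python3 - <<'E'
from h import *
np.set_printoptions(precision=4,suppress=True)
T=lambda L:np.array(L)/4+[110,130]; S=lambda L:np.array(L)/4+[175,180]
f=lambda n,L,z:onplane(n,(T if n=='top' else S)(L),z)
c=f('top',[[670,27],[720,300],[20,425]],.028); print('table corners',c)
u=c[1]-c[0]; th=np.arctan2(-u[1],-u[0]);print('yaw short edge: x axis dir',np.degrees(th),np.linalg.norm(u))
v=c[2]-c[1]; print('long',np.degrees(np.arctan2(v[1],v[0])),np.linalg.norm(v))
n=f('top',[[406,95],[430,234],[209,270]],.04); print('notch',n, n[:2].mean(0))
w=n[2]-n[1];print('notch axis yaw',np.degrees(np.arctan2(w[1],w[0]))-90,np.linalg.norm(w))
print('notch scene',f('scene',[[297,382],[523,543]],.04))
print('key',f('top',[[513,296]],.05),f('scene',[[386,154]],.05))
print('tab top outer sc',f('scene',[[248,181],[197,242]],.086))
print('board end top',f('top',[[545,85],[557,198]],.050))
print('bar ends top',f('top',[[515,78],[538,208]],.05), 'sc',f('scene',[[195,300],[292,193]],.05))
print('cap',f('top',[[653,258]],.046),f('scene',[[247,85]],.046))
print('tubeA',f('top',[[371,420]],.115),'reag',f('top',[[714,374]],.095),'tubeB',f('scene',[[59,293]],.115))
# local depth
for nm,uv in(('key',S([[386,154]])),('tabtop',S([[225,212]])),('board',S([[270,240]]))):
    print(nm,depthpts('scene',uv,load('scene')[1]))
E
```

```text
table corners [[ 0.674  -0.1244  0.028 ]
 [ 0.4517 -0.164   0.028 ]
 [ 0.3482  0.39    0.028 ]]
yaw short edge: x axis dir 10.118611827929561 0.22581675776535787
long 100.5752681175399 0.5635971808679274
notch [[0.6133 0.0871 0.04  ]
 [0.5013 0.0655 0.04  ]
 [0.4715 0.2398 0.04  ]] [0.5573 0.0763 0.04  ]
notch axis yaw 9.687423760337964 0.17683809811955886
notch scene [[0.6108 0.0862 0.04  ]
 [0.5785 0.2588 0.04  ]]
key [[ 0.4517 -0.0013  0.05  ]] [[0.4552 0.0034 0.05  ]]
tab top outer sc [[ 0.5532 -0.0271  0.086 ]
 [ 0.6076 -0.0145  0.086 ]]
board end top [[ 0.6196 -0.0243  0.05  ]
 [ 0.529  -0.0347  0.05  ]]
bar ends top [[ 0.6252 -0.0004  0.05  ]
 [ 0.521  -0.0199  0.05  ]] sc [[ 0.625   0.0015  0.05  ]
 [ 0.5239 -0.0166  0.05  ]]
cap [[ 0.4826 -0.1102  0.046 ]] [[ 0.4878 -0.1054  0.046 ]]
tubeA [[0.3543 0.0968 0.115 ]] reag [[ 0.3902 -0.1538  0.095 ]] tubeB [[ 0.7037 -0.0311  0.115 ]]
key [[0.4555 0.0037 0.0507]]
tabtop [[ 0.5792 -0.0201  0.0844]]
board [[0.5608 0.0029 0.0553]]
```

Measured: dispenser yaw is about 10.2° and notch_mid about (0.5565, 0.0755). The key is near (0.453, 0.001), and the tab face is about 79 mm short of its seated position. The sizes check out: notch spacing 177 mm, table width 226 mm, tab top at z 0.084. I'll shut the gripper, turn it so tool x points along the push direction, and swing round the column on the robot's side.

Call:
{"api": "jog_arm", "payload": {
  "deltas": [
    [[0, 0, 0], [0, 0, 0.11]],
    [[0, 0, 0], [0, 0, 0.11]],
    [[0, 0, 0], [0, 0, 0.11]],
    [[0, 0, 0], [0, 0, 0.11]],
    [[0, 0, 0], [0, 0, 0.11]]
  ],
  "grip": 1,
  "grip_force": 40
}}

```text
clock: 0.52
tcp_pos: [0.2694, 0.5359, 0.2013]
ee_rot: [0.0, 0.5, 0.866, -0.001]
force: [-0.4, -0.7, -1.4]
gripper_width: 0.0254
```

Call:
{"api": "jog_arm", "payload": {
  "deltas": [
    [[0, 0, 0], [0, 0, 0.11]],
    [[0, 0, 0], [0, 0, 0.11]],
    [[0, 0, 0], [0, 0, 0.115]],
    [[-0.85, -0.15, 0], [0, 0, 0]],
    [[-0.85, -0.15, 0], [0, 0, 0]]
  ]
}}

```text
clock: 0.93
tcp_pos: [0.2692, 0.4666, 0.1992]
ee_rot: [0.0, 0.641, 0.768, -0.002]
force: [0.2, -0.3, 0.5]
gripper_width: 0.0001
```

Call:
{"api": "jog_arm", "payload": {
  "deltas": [
    [[-0.85, -0.15, 0], [0, 0, 0]],
    [[-0.85, -0.15, 0], [0, 0, 0]],
    [[-0.85, -0.15, 0], [0, 0, 0]],
    [[-0.85, -0.15, 0], [0, 0, 0]],
    [[0, 0, 0], [0, 0, 0]]
  ]
}}

```text
clock: 1.35
tcp_pos: [0.2702, 0.3248, 0.2024]
ee_rot: [0.001, 0.643, 0.766, -0.0]
force: [-0.9, -0.7, 0.8]
gripper_width: -0.0003
```

Call:
{"api": "jog_arm", "payload": {
  "deltas": [
    [[-0.9, 0, 0], [0, 0, 0]],
    [[-0.9, 0, 0], [0, 0, 0]],
    [[-0.9, 0, 0], [0, 0, 0]],
    [[-0.9, 0, 0], [0, 0, 0]],
    [[-0.9, 0, 0], [0, 0, 0]]
  ]
}}

```text
clock: 1.77
tcp_pos: [0.3019, 0.1506, 0.2017]
ee_rot: [-0.0, 0.641, 0.768, 0.0]
force: [1.5, -0.1, 0.3]
gripper_width: -0.0
```

Call:
{"api": "jog_arm", "payload": {
  "deltas": [
    [[-0.9, 0.34, 0], [0, 0, 0]],
    [[-0.9, 0.34, 0], [0, 0, 0]],
    [[-0.9, 0.34, 0], [0, 0, 0]],
    [[-0.9, 0.34, 0], [0, 0, 0]],
    [[-0.9, 0.34, 0], [0, 0, 0]]
  ]
}}

```text
clock: 2.18
tcp_pos: [0.4017, -0.0151, 0.2018]
ee_rot: [0.0, 0.641, 0.767, 0.0]
force: [0.7, 1.8, 0.2]
gripper_width: -0.0001
```

Call:
{"api": "jog_arm", "payload": {
  "deltas": [
    [[-0.35, 0.85, 0], [0, 0, 0]],
    [[-0.35, 0.85, 0], [0, 0, 0]],
    [[-0.35, 0.85, 0], [0, 0, 0]],
    [[-0.35, 0.85, 0], [0, 0, 0]],
    [[-0.35, 0.85, 0], [0, 0, 0]]
  ]
}}

```text
clock: 2.6
tcp_pos: [0.5825, -0.0525, 0.201]
ee_rot: [-0.0, 0.642, 0.767, -0.0]
force: [-1.2, 1.0, 0.6]
gripper_width: 0.0002
```

```bash
python3 - <<'E'
from h import *
print(r.get_obs()['tcp_pos'],r.get_obs()['ee_rot'])
E
```

```text
[ 0.58250305 -0.05245613  0.20096236] [-4.39720285e-04  6.41516906e-01  7.67108754e-01 -1.59413205e-04]
```

Call:
{"api": "jog_arm", "payload": {
  "deltas": [
    [[-0.3, 0, 0.2], [0, 0, 0]],
    [[0, 0, 0.8], [0, 0, 0]],
    [[0, 0, 0.8], [0, 0, 0]],
    [[0, 0, 0.8], [0, 0, 0]],
    [[0, 0, 0.8], [0, 0, 0]]
  ]
}}

```text
clock: 3.02
tcp_pos: [0.5824, -0.0638, 0.0638]
ee_rot: [-0.0, 0.641, 0.767, -0.0]
force: [0.4, 0.8, -0.6]
gripper_width: -0.0002
```

```bash
python3 - <<'E'
from h import *
print(r.get_obs()['tcp_pos'],r.get_obs()['force'])
b,d=grab('scene')
cv2.imwrite('pics/c3.png',cv2.resize(b[180:330,175:365,::-1],None,fx=4,fy=4,interpolation=cv2.INTER_CUBIC))
E
```

```text
[ 0.58242681 -0.06375565  0.06379719] [ 0.40179435  0.75901014 -0.60760344]
```

View pics/c3.png

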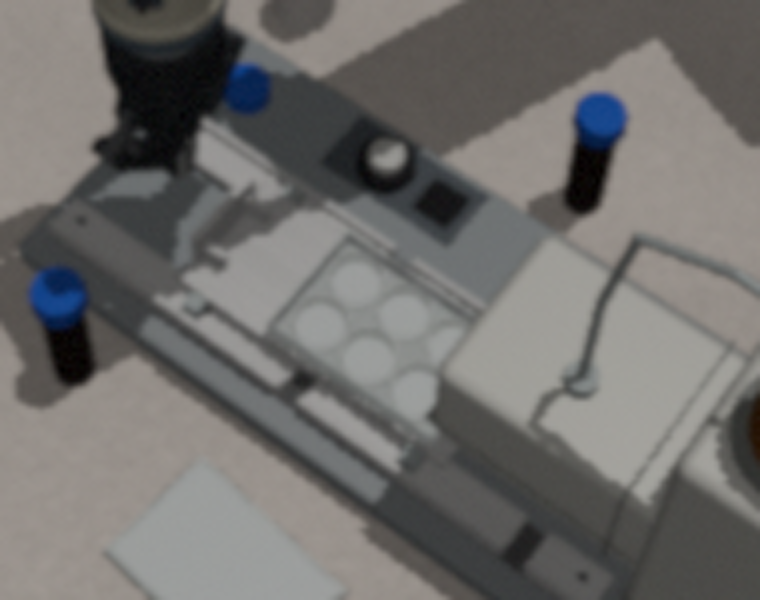

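The fingers (around 150–190,150 in the crop) are down behind the tab (225,215) and on the centre line. I'll advance gently now.

Call:
{"api": "jog_arm", "payload": {
  "deltas": [
    [[0.15, 0, 0], [0, 0, 0]],
    [[0.15, 0, 0], [0, 0, 0]],
    [[0.12, 0, 0], [0, 0, 0]],
    [[0.1, 0, 0], [0, 0, 0]],
    [[0.1, 0, 0], [0, 0, 0]]
  ]
}}

```text
clock: 3.48
tcp_pos: [0.5797, -0.0389, 0.0687]
ee_rot: [0.002, 0.641, 0.767, 0.001]
force: [0.8, 0.4, 0.2]
gripper_width: 0.0
```

Call:
{"api": "jog_arm", "payload": {
  "deltas": [
    [[0.08, 0, 0], [0, 0, 0]],
    [[0.08, 0, 0], [0, 0, 0]],
    [[0.08, 0, 0], [0, 0, 0]],
    [[0.08, 0, 0], [0, 0, 0]],
    [[0.08, 0, 0], [0, 0, 0]]
  ]
}}

```text
clock: 3.9
tcp_pos: [0.5755, -0.0235, 0.0659]
ee_rot: [-0.0, 0.641, 0.767, -0.0]
force: [0.1, -0.1, -0.9]
gripper_width: 0.0001
```

Call:
{"api": "jog_arm", "payload": {
  "deltas": [
    [[0.08, 0, 0], [0, 0, 0]],
    [[0.08, 0, 0], [0, 0, 0]],
    [[0.08, 0, 0], [0, 0, 0]],
    [[0.08, 0, 0], [0, 0, 0]],
    [[0.08, 0, 0], [0, 0, 0]]
  ]
}}

```text
clock: 4.32
tcp_pos: [0.5727, -0.0077, 0.066]
ee_rot: [-0.0, 0.641, 0.767, -0.0]
force: [0.6, -0.4, -0.2]
gripper_width: -0.0
```

```bash
python3 - <<'E'
from h import *
o=r.get_obs();print(o['tcp_pos'],o['force'],o['moment'])
b,d=grab('scene'); a,_=grab('top')
B=cv2.resize(b[180:300,175:325,::-1],None,fx=4,fy=4,interpolation=cv2.INTER_CUBIC)
A=cv2.resize(a[130:240,205:300,::-1],None,fx=4,fy=4,interpolation=cv2.INTER_CUBIC)[:,:]
A=cv2.resize(A,(200,int(A.shape[0]*200/A.shape[1])))
C=np.zeros((480,800,3),np.uint8);C[:,:600]=B;C[:A.shape[0],600:]=A
for i,p in enumerate(proj('scene',np.array([o['tcp_pos']]))): print((p-[175,180])*4)
cv2.imwrite('pics/c4.png',C)
E
```

```text
[ 0.5726849  -0.00770357  0.06595433] [ 0.63255041 -0.43894214 -0.20653536] [ 0.02349944 -0.00806275 -0.01862286]
[245.57344469 232.26235125]
```

View pics/c4.png

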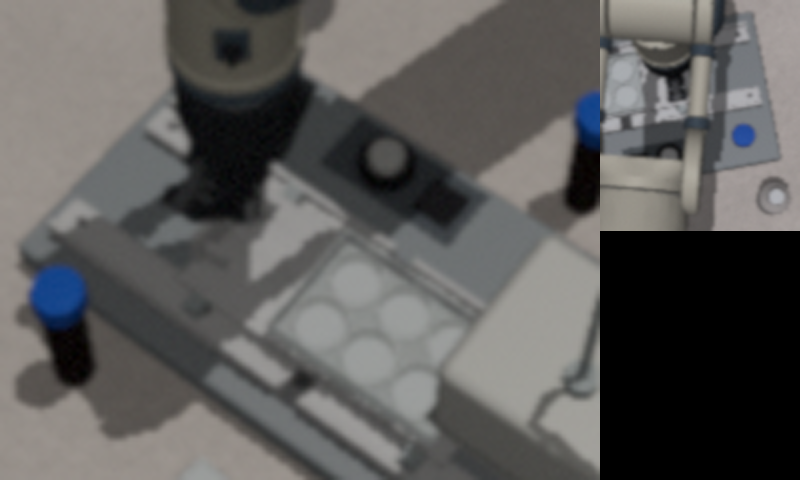

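```bash
python3 - <<'E'
from h import *
np.set_printoptions(precision=3,suppress=True,linewidth=200)
z=load('scene'); nm=np.array([.5565,.0755]); e=np.array([.984,.177]); f=np.array([-.177,.984])
vv,uu=np.mgrid[180:260,210:260]; uv=np.c_[uu.ravel(),vv.ravel()]
P=depthpts('scene',uv,z[1]); D=np.c_[(P[:,:2]-nm)@e,(P[:,:2]-nm)@f+.02,P[:,2]]*1000
print('tcp disp',((r.get_obs()['tcp_pos'][:2]-nm)@e,(r.get_obs()['tcp_pos'][:2]-nm)@f+.02))
m=(D[:,2]>62)&(D[:,2]<125)&(abs(D[:,0])<40)&(D[:,1]<20)&(D[:,1]>-130)
q=D[m]; 
for a in range(-40,40,8):
    s=q[(q[:,0]>=a)&(q[:,0]<a+8)]; s=s[s[:,1].argsort()]; print(a,s[::max(1,len(s)//7)].round(0).astype(int).tolist())
E
```

```text
tcp disp (np.float64(0.0012261045916265832), np.float64(-0.06445467219340038))
-40 []
-32 [[-25, -10, 78], [-25, -10, 74], [-25, -9, 64], [-24, -9, 71]]
-24 [[-21, -67, 70], [-18, -64, 68], [-16, -63, 66], [-23, -11, 65], [-16, -9, 76], [-20, -9, 76], [-17, -3, 71]]
-16 [[-12, -58, 118], [-9, -57, 108], [-10, -57, 118], [-8, -55, 116], [-9, -11, 74], [-13, -10, 74], [-9, -10, 70], [-12, -9, 66], [-11, -8, 75], [-15, -5, 72], [-12, -3, 67], [-12, -3, 74], [-12, -3, 62]]
-8 [[-1, -53, 102], [-1, -53, 124], [-1, -11, 75], [-5, -11, 70], [-7, -9, 64], [-3, 1, 74], [-3, 1, 64], [0, 10, 67]]
0 [[6, -79, 73], [8, -56, 96], [2, -54, 111], [3, -53, 119], [5, -10, 68], [1, -9, 75], [1, 7, 71], [4, 10, 63], [7, 15, 68]]
8 [[9, -80, 71], [15, -78, 72], [16, -59, 125], [10, -57, 108], [9, -55, 125], [13, -10, 70], [12, -1, 67]]
16 [[22, -85, 84], [22, -79, 79], [18, -79, 79], [20, -78, 67], [20, -77, 90], [19, -11, 72], [22, -10, 72], [18, -2, 64], [16, 0, 75]]
24 [[27, -85, 86], [24, -80, 87], [27, -79, 76], [25, -74, 69], [27, -69, 66], [26, -62, 78], [26, -9, 68]]
32 [[32, -85, 67], [34, -83, 76], [35, -83, 67], [33, -81, 77], [34, -79, 71], [36, -11, 70], [38, -10, 69], [36, -8, 68]]
```

```bash
python3 - <<'E'
from h import *
z=load('scene'); nm=np.array([.5565,.0755]); e=np.array([.984,.177]); f=np.array([-.177,.984])
for u in (228,231,234,237,240,243):
    uv=np.array([[u,v] for v in range(222,252,2)])
    P=depthpts('scene',uv,z[1]); D=np.c_[(P[:,:2]-nm)@e,(P[:,:2]-nm)@f+.02,P[:,2]]*1000
    print(u,[tuple(x) for x in D.round(0).astype(int).tolist()])
nmz=np.r_[nm,0]
W=lambda x,y,h: np.r_[nm+e*x+f*(y-.02),h]
for h in(.066,.08,.095,.11): print(h,proj('scene',np.array([W(.001,-.0535,h),W(.001,-.0645,h)])).round(0).tolist())
E
```

```text
228 [(38, -56, 206), (39, -55, 199), (-28, -120, 31), (28, -67, 153), (44, -52, 181), (45, -52, 173), (44, -53, 162), (20, -77, 90), (18, -79, 75), (20, -78, 67), (25, -74, 69), (30, -69, 70), (28, -73, 52), (32, -69, 50), (37, -64, 53)]
231 [(30, -54, 198), (30, -54, 190), (20, -64, 156), (22, -62, 151), (30, -56, 158), (35, -51, 159), (34, -52, 148), (7, -78, 72), (9, -77, 63), (10, -77, 55), (14, -73, 54), (24, -64, 67), (25, -64, 57), (28, -62, 53), (32, -58, 52)]
234 [(20, -53, 186), (19, -54, 174), (17, -57, 159), (15, -59, 144), (18, -57, 140), (16, -59, 125), (16, -59, 116), (-6, -79, 51), (0, -74, 54), (5, -70, 54), (9, -67, 53), (16, -62, 58), (19, -59, 54), (22, -56, 52), (27, -52, 52)]
237 [(18, -45, 192), (16, -47, 177), (16, -47, 167), (11, -52, 146), (11, -53, 134), (9, -54, 121), (7, -56, 106), (8, -56, 96), (-3, -67, 57), (2, -62, 59), (4, -61, 53), (10, -56, 55), (15, -52, 57), (19, -49, 54), (22, -46, 51)]
240 [(-1, -52, 159), (-2, -53, 148), (-3, -54, 135), (-1, -53, 128), (1, -51, 124), (1, -52, 112), (-16, -66, 62), (-16, -66, 51), (-9, -61, 55), (-6, -59, 51), (1, -53, 57), (3, -51, 51), (8, -47, 51), (13, -43, 53), (18, -40, 52)]
243 [(-57, -89, 46), (-54, -87, 41), (-50, -84, 41), (-39, -75, 53), (-34, -71, 54), (-29, -67, 54), (-23, -61, 58), (-19, -58, 56), (-14, -54, 57), (-9, -51, 56), (-6, -48, 53), (0, -44, 55), (4, -41, 53), (10, -35, 58), (13, -33, 53)]
0.066 [[240.0, 240.0], [237.0, 238.0]]
0.08 [[240.0, 238.0], [236.0, 235.0]]
0.095 [[240.0, 235.0], [236.0, 233.0]]
0.11 [[239.0, 232.0], [236.0, 230.0]]
```

The depth shows the true fingertip bottom near z 0.092–0.095, about 27 mm above the reported 0.066. The finger passed over the 86 mm tab without touching it, so the carrier has not moved. I'll back out high, come down lower behind the tab and re-check; reported z 0.04 is safe there either way, since the table is at 0.028.

Call:
{"api": "jog_arm", "payload": {
  "deltas": [
    [[0, 0, -0.8], [0, 0, 0]],
    [[-0.7, 0, 0], [0, 0, 0]],
    [[-0.7, 0, 0], [0, 0, 0]],
    [[0, 0, 0], [0, 0, 0]],
    [[0, 0, 0.7], [0, 0, 0]]
  ]
}}

```text
clock: 4.83
tcp_pos: [0.5863, -0.0651, 0.0763]
ee_rot: [0.005, 0.642, 0.766, 0.003]
force: [0.7, -0.0, 0.7]
gripper_width: 0.0006
```

Call:
{"api": "jog_arm", "payload": {
  "deltas": [
    [[0, 0, 0.3], [0, 0, 0]],
    [[0, 0, 0.2], [0, 0, 0]],
    [[0, 0, 0.2], [0, 0, 0]],
    [[0, 0, 0], [0, 0, 0]],
    [[0, 0, 0], [0, 0, 0]]
  ]
}}

```text
clock: 5.25
tcp_pos: [0.5825, -0.0627, 0.0418]
ee_rot: [-0.0, 0.641, 0.767, -0.0]
force: [0.4, -0.3, 1.0]
gripper_width: 0.0
```

```bash
cat > tip.py <<'E'
from h import *
nm=np.array([.5565,.0755]); e=np.array([.984,.177]); f=np.array([-.177,.984])
o=r.get_obs(); t=o['tcp_pos']; print('tcp',t,'disp',((t[:2]-nm)@e).round(4),((t[:2]-nm)@f+.02).round(4),o['force'].round(1),o['gripper_width'])
b,d=grab('scene')
vv,uu=np.mgrid[150:300,190:330]; uv=np.c_[uu.ravel(),vv.ravel()]
P=depthpts('scene',uv,d); D=np.c_[(P[:,:2]-nm)@e,(P[:,:2]-nm)@f+.02,P[:,2]]*1000
c=np.array([(t[:2]-nm)@e,(t[:2]-nm)@f+.02])*1000
m=(abs(D[:,0]-c[0])<15)&(abs(D[:,1]-c[1])<15)
q=D[m]; q=q[q[:,2].argsort()]; print('near tcp', np.histogram(q[:,2],np.arange(20,200,8)))
m=(abs(D[:,0])<32)&(D[:,2]>66)&(D[:,2]<90)
h=np.histogram(D[m][:,1],np.arange(-140,20,4)); print('tab y', [(int(a),int(n)) for a,n in zip(h[1],h[0]) if n])
m=(abs(D[:,0])<30)&(D[:,2]>48)&(D[:,2]<60)&(D[:,1]>c[1]+30)&(D[:,1]<c[1]+75)
print('board z',np.median(D[m][:,2]))
cv2.imwrite('pics/t.png',cv2.resize(b[180:300,175:325,::-1],None,fx=4,fy=4))
E
python3 tip.py
```

```text
tcp [ 0.58250371 -0.06271025  0.04183144] disp 0.0011 -0.1206 [ 0.4 -0.3  1. ] 2.3625892150595477e-05
near tcp (array([47, 48,  0,  0,  0,  0,  1, 10, 12, 12, 10, 10, 14,  6,  4,  4,  2,
        0,  0,  0,  0,  0]), array([ 20,  28,  36,  44,  52,  60,  68,  76,  84,  92, 100, 108, 116,
       124, 132, 140, 148, 156, 164, 172, 180, 188, 196]))
tab y [(-124, 1), (-120, 1), (-116, 10), (-112, 10), (-108, 2), (-88, 10), (-84, 38), (-80, 53), (-76, 6), (-72, 8), (-68, 8), (-64, 4), (-16, 2), (-12, 34), (-8, 2), (-4, 18), (0, 11), (4, 8), (8, 7), (12, 4)]
board z 54.25168606753328
```

The tip is near z 0.074 at reported 0.042, a constant offset of about +32 mm. I'll go 8 mm lower and push.

Call:
{"api": "jog_arm", "payload": {
  "deltas": [
    [[0.1, 0, 0.1], [0, 0, 0]],
    [[0.1, 0, 0.1], [0, 0, 0]],
    [[0.1, 0, 0], [0, 0, 0]],
    [[0.1, 0, 0], [0, 0, 0]],
    [[0.1, 0, 0], [0, 0, 0]]
  ]
}}

```text
clock: 5.72
tcp_pos: [0.579, -0.0428, 0.0341]
ee_rot: [0.0, 0.641, 0.767, 0.0]
force: [0.5, 0.3, 0.0]
gripper_width: -0.0002
```

Call:
{"api": "jog_arm", "payload": {
  "deltas": [
    [[0.08, 0, 0], [0, 0, 0]],
    [[0.08, 0, 0], [0, 0, 0]],
    [[0.08, 0, 0], [0, 0, 0]],
    [[0.08, 0, 0], [0, 0, 0]],
    [[0.08, 0, 0], [0, 0, 0]]
  ]
}}

```text
clock: 6.13
tcp_pos: [0.5764, -0.0282, 0.0342]
ee_rot: [0.001, 0.642, 0.767, -0.0]
force: [0.4, -5.2, -0.0]
gripper_width: 0.0001
```

```bash
python3 tip.py
```

```text
tcp [ 0.57644993 -0.02815447  0.03424649] disp 0.0013 -0.0855 [ 0.4 -5.2 -0. ] 0.000136058386161457
near tcp (array([ 5,  7,  0,  0,  0,  0,  2, 20, 12,  8,  6, 12,  5,  5,  1,  0,  0,
        0,  0,  0,  0,  0]), array([ 20,  28,  36,  44,  52,  60,  68,  76,  84,  92, 100, 108, 116,
       124, 132, 140, 148, 156, 164, 172, 180, 188, 196]))
tab y [(-88, 1), (-84, 2), (-80, 12), (-76, 21), (-72, 52), (-68, 27), (-64, 6), (-60, 9), (-56, 9), (-52, 1), (-4, 9), (0, 34), (4, 8), (8, 19), (12, 10)]
board z 53.9636670917708
```

Contact at about 5 N, and the carrier is sliding. Remaining travel is about 73 mm; I'll continue at about 45 mm/s, then slower.

Call:
{"api": "jog_arm", "payload": {
  "deltas": [
    [[0.1, 0, 0], [0, 0, 0]],
    [[0.1, 0, 0], [0, 0, 0]],
    [[0.1, 0, 0], [0, 0, 0]],
    [[0.1, 0, 0], [0, 0, 0]],
    [[0.1, 0, 0], [0, 0, 0]]
  ]
}}

```text
clock: 6.6
tcp_pos: [0.5729, -0.0083, 0.0342]
ee_rot: [0.0, 0.642, 0.767, -0.0]
force: [0.5, -6.0, 1.2]
gripper_width: -0.0002
```

Call:
{"api": "jog_arm", "payload": {
  "deltas": [
    [[0.1, 0, 0], [0, 0, 0]],
    [[0.1, 0, 0], [0, 0, 0]],
    [[0.1, 0, 0], [0, 0, 0]],
    [[0.1, 0, 0], [0, 0, 0]],
    [[0.1, 0, 0], [0, 0, 0]]
  ]
}}

```text
clock: 7.02
tcp_pos: [0.5694, 0.0114, 0.0342]
ee_rot: [0.0, 0.642, 0.767, -0.0]
force: [1.3, -6.0, 1.1]
gripper_width: 0.0001
```

Call:
{"api": "jog_arm", "payload": {
  "deltas": [
    [[0.1, 0, 0], [0, 0, 0]],
    [[0.1, 0, 0], [0, 0, 0]],
    [[0.08, 0, 0], [0, 0, 0]],
    [[0.08, 0, 0], [0, 0, 0]],
    [[0.08, 0, 0], [0, 0, 0]]
  ]
}}

```text
clock: 7.43
tcp_pos: [0.5662, 0.0287, 0.0342]
ee_rot: [0.0, 0.642, 0.767, -0.0]
force: [0.0, -5.0, 0.6]
gripper_width: -0.0
```

```bash
python3 tip.py
```

```text
tcp [0.56620659 0.02869788 0.03422438] disp 0.0013 -0.0278 [ 0.  -5.   0.6] -3.945823568422071e-05
near tcp (array([ 8, 11,  0,  0,  0,  0,  2,  8, 19,  8,  7, 14,  4,  2,  2,  0,  0,
        0,  0,  0,  0,  0]), array([ 20,  28,  36,  44,  52,  60,  68,  76,  84,  92, 100, 108, 116,
       124, 132, 140, 148, 156, 164, 172, 180, 188, 196]))
tab y [(-28, 1), (-24, 5), (-20, 8), (-16, 30), (-12, 63), (-8, 7), (-4, 9), (0, 9), (4, 6)]
board z 54.09203847634258
```

Call:
{"api": "jog_arm", "payload": {
  "deltas": [
    [[0.05, 0, 0], [0, 0, 0]],
    [[0.05, 0, 0], [0, 0, 0]],
    [[0.05, 0, 0], [0, 0, 0]],
    [[0.05, 0, 0], [0, 0, 0]],
    [[0.05, 0, 0], [0, 0, 0]]
  ]
}}

```text
clock: 7.9
tcp_pos: [0.5645, 0.0383, 0.0342]
ee_rot: [0.0, 0.642, 0.767, -0.0]
force: [1.3, -5.6, 1.4]
gripper_width: 0.0002
```

Call:
{"api": "jog_arm", "payload": {
  "deltas": [
    [[0.025, 0, 0], [0, 0, 0]],
    [[0.025, 0, 0], [0, 0, 0]],
    [[0.025, 0, 0], [0, 0, 0]],
    [[0.025, 0, 0], [0, 0, 0]]
  ]
}}

```text
clock: 8.23
tcp_pos: [0.5637, 0.0422, 0.0342]
ee_rot: [0.0, 0.642, 0.767, -0.0]
force: [1.5, -5.2, 1.8]
gripper_width: -0.0003
```

Call:
{"api": "jog_arm", "payload": {
  "deltas": [
    [[0.025, 0, 0], [0, 0, 0]],
    [[0.025, 0, 0], [0, 0, 0]],
    [[0.025, 0, 0], [0, 0, 0]]
  ]
}}

```text
clock: 8.48
tcp_pos: [0.563, 0.0455, 0.034]
ee_rot: [0.0, 0.641, 0.767, -0.0]
force: [0.0, -5.0, 0.3]
gripper_width: 0.0001
```

```bash
python3 tip.py
```

```text
tcp [0.5630099 0.045519  0.0339513] disp 0.0011 -0.0107 [ 0.  -5.   0.3] 0.000144427545245935
near tcp (array([12, 14,  0,  0,  0,  0,  6, 23, 10,  7,  7,  9,  8,  4,  1,  0,  0,
        0,  0,  0,  0,  0]), array([ 20,  28,  36,  44,  52,  60,  68,  76,  84,  92, 100, 108, 116,
       124, 132, 140, 148, 156, 164, 172, 180, 188, 196]))
tab y [(-12, 1), (-8, 5), (-4, 13), (0, 25), (4, 56), (8, 5)]
board z 49.75635671433554
```

Board height has gone from 54 to about 50 mm, so it is dropping. I'll make one small push to feel for the stop.

Call:
{"api": "jog_arm", "payload": {
  "deltas": [
    [[0.025, 0, 0], [0, 0, 0]],
    [[0, 0, 0], [0, 0, 0]]
  ]
}}

```text
clock: 8.7
tcp_pos: [0.5628, 0.0467, 0.0339]
ee_rot: [-0.0, 0.641, 0.767, -0.0]
force: [0.1, -5.3, 0.9]
gripper_width: 0.0
```

```bash
python3 tip.py
```

```text
tcp [0.56279943 0.04672366 0.03391432] disp 0.0011 -0.0094 [ 0.1 -5.3  0.9] 5.620860566287434e-06
near tcp (array([11, 14,  0,  0,  0,  1,  2, 21,  9,  7,  5, 17,  2,  3,  1,  0,  0,
        0,  0,  0,  0,  0]), array([ 20,  28,  36,  44,  52,  60,  68,  76,  84,  92, 100, 108, 116,
       124, 132, 140, 148, 156, 164, 172, 180, 188, 196]))
tab y [(-4, 12), (0, 20), (4, 46), (8, 23), (12, 3)]
board z 49.79573067698206
```

Call:
{"api": "jog_arm", "payload": {
  "deltas": [
    [[0.025, 0, 0], [0, 0, 0]],
    [[0.0, 0, 0], [0, 0, 0]]
  ]
}}

```text
clock: 8.92
tcp_pos: [0.5627, 0.0477, 0.034]
ee_rot: [-0.0, 0.641, 0.767, -0.0]
force: [0.4, -4.0, 0.6]
gripper_width: 0.0001
```

```bash
cat >> tip.py <<'E'
for y0,y1 in((c[1]+22,c[1]+40),(c[1]+40,c[1]+58),(c[1]+58,c[1]+76)):
    m=(abs(D[:,0])<38)&(D[:,2]>42)&(D[:,2]<62)&(D[:,1]>y0)&(D[:,1]<y1); print('board',int(y0),m.sum(),np.median(D[m][:,2]).round(1))
E
python3 tip.py
```

```text
tcp [0.56268716 0.04774476 0.03395751] disp 0.0012 -0.0084 [ 0.4 -4.   0.6] 5.442861935670229e-05
near tcp (array([13, 10,  0,  0,  0,  0,  1, 27,  9,  6,  8, 11,  2,  4,  2,  0,  0,
        0,  0,  0,  0,  0]), array([ 20,  28,  36,  44,  52,  60,  68,  76,  84,  92, 100, 108, 116,
       124, 132, 140, 148, 156, 164, 172, 180, 188, 196]))
tab y [(-8, 1), (-4, 8), (0, 21), (4, 33), (8, 38), (12, 2)]
board z 49.44059548450474
board 13 169 47.9
board 31 183 47.7
board 49 182 47.7
```

The board now lies flat at 47.8 mm at three stations, down from 54, so it is seated. I'll retreat, rise and go over the key.

Call:
{"api": "jog_arm", "payload": {
  "deltas": [
    [[-0.2, 0, 0], [0, 0, 0]],
    [[-0.8, 0, 0], [0, 0, 0]],
    [[0, 0, -0.8], [0, 0, 0]],
    [[0, 0, -0.8], [0, 0, 0]],
    [[0, 0, -0.4], [0, 0, 0]]
  ]
}}

```text
clock: 9.38
tcp_pos: [0.5709, 0.0085, 0.1178]
ee_rot: [0.001, 0.641, 0.767, 0.002]
force: [0.6, 0.7, 0.4]
gripper_width: 0.0
```

Call:
{"api": "jog_arm", "payload": {
  "deltas": [
    [[0.09, -0.73, 0], [0, 0, 0]],
    [[0.09, -0.73, 0], [0, 0, 0]],
    [[0.09, -0.73, 0], [0, 0, 0]],
    [[0.09, -0.73, 0], [0, 0, 0]],
    [[0, 0, 0], [0, 0, 0]]
  ]
}}

```text
clock: 9.8
tcp_pos: [0.4485, 0.0025, 0.1136]
ee_rot: [-0.001, 0.641, 0.767, 0.0]
force: [-0.3, 0.0, 0.1]
gripper_width: 0.0
```

```bash
python3 tip.py; cp pics/t.png pics/t1.png
```

```text
tcp [0.44845895 0.00248156 0.11363028] disp -0.1192 -0.0327 [-0.3  0.   0.1] 3.2048453478620955e-05
near tcp (array([ 1,  6, 33, 54,  5,  0,  0,  0,  0,  0,  0,  0,  0,  0,  0,  3, 16,
        9,  9,  7,  8, 20]), array([ 20,  28,  36,  44,  52,  60,  68,  76,  84,  92, 100, 108, 116,
       124, 132, 140, 148, 156, 164, 172, 180, 188, 196]))
tab y [(0, 12), (4, 30), (8, 41), (12, 4)]
board z 49.93557348865707
board -10 14 49.5
board 7 172 48.9
board 25 180 47.9
```

View pics/t1.png

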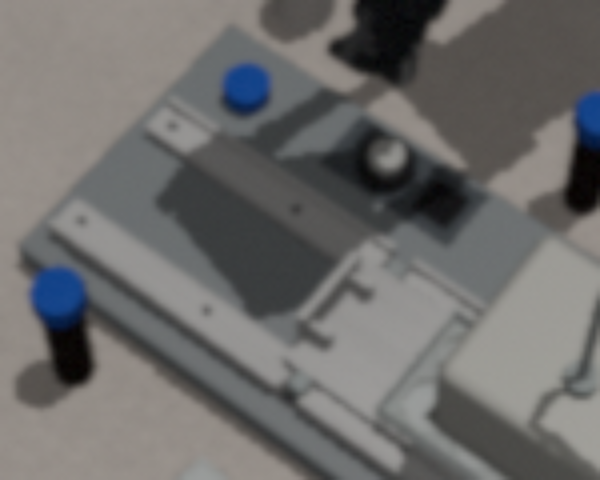

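The carrier is seated and undisturbed, with its bars in the gaps at about (295,380) and (398,262). I'll align over the key and descend.

Call:
{"api": "jog_arm", "payload": {
  "deltas": [
    [[-0.05, 0.09, 0.5], [0, 0, 0]],
    [[0, 0, 0.7], [0, 0, 0]],
    [[0, 0, 0.7], [0, 0, 0]],
    [[0, 0, 0.2], [0, 0, 0]],
    [[0, 0, 0], [0, 0, 0]]
  ]
}}

```text
clock: 10.27
tcp_pos: [0.4547, 0.001, 0.0272]
ee_rot: [-0.003, 0.641, 0.767, -0.001]
force: [-0.6, 0.2, -0.3]
gripper_width: -0.0001
```

Call:
{"api": "jog_arm", "payload": {
  "deltas": [
    [[0, 0, 0.05], [0, 0, 0]],
    [[0, 0, 0.05], [0, 0, 0]],
    [[0, 0, 0.05], [0, 0, 0]],
    [[0, 0, 0.05], [0, 0, 0]],
    [[0, 0, 0], [0, 0, 0]]
  ]
}}

```text
clock: 10.68
tcp_pos: [0.4565, 0.0005, 0.0224]
ee_rot: [0.0, 0.641, 0.767, 0.0]
force: [-0.4, 0.7, 0.6]
gripper_width: -0.0002
```

Call:
{"api": "jog_arm", "payload": {
  "deltas": [
    [[0.01, -0.08, 0], [0, 0, 0]],
    [[0, 0, 0.05], [0, 0, 0]],
    [[0, 0, 0.05], [0, 0, 0]],
    [[0, 0, 0], [0, 0, 0]]
  ]
}}

```text
clock: 11.02
tcp_pos: [0.453, 0.0003, 0.018]
ee_rot: [0.0, 0.641, 0.767, 0.0]
force: [-0.6, -0.2, 3.1]
gripper_width: 0.0002
```

Call:
{"api": "jog_arm", "payload": {
  "deltas": [
    [[0, 0, 0.05], [0, 0, 0]],
    [[0, 0, 0.05], [0, 0, 0]],
    [[0, 0, 0], [0, 0, 0]]
  ]
}}

```text
clock: 11.27
tcp_pos: [0.4531, 0.0003, 0.0147]
ee_rot: [0.0, 0.641, 0.767, 0.0]
force: [-3.0, 0.6, 7.1]
gripper_width: -0.0001
```

```bash
python3 tip.py; cp pics/t.png pics/t2.png
```

```text
tcp [4.53083250e-01 3.02879485e-04 1.47016830e-02] disp -0.1151 -0.0357 [-3.   0.6  7.1] -7.445362057316902e-05
near tcp (array([ 0,  6, 34, 11,  7,  8,  7,  6, 13, 11,  0,  5,  0,  1,  0,  0,  0,
        0,  0,  0,  0,  0]), array([ 20,  28,  36,  44,  52,  60,  68,  76,  84,  92, 100, 108, 116,
       124, 132, 140, 148, 156, 164, 172, 180, 188, 196]))
tab y [(0, 9), (4, 35), (8, 39), (12, 3)]
board z 49.86981262948342
board -13 5 50.5
board 4 149 48.2
board 22 185 48.2
```

View pics/t2.png

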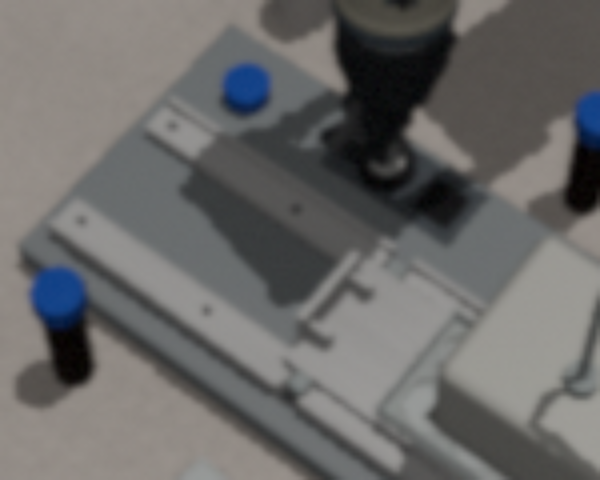

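The tip is on the key at 7 N, and 5 N puts it fully down. I'll press a little more to feel the hard stop.

Call:
{"api": "jog_arm", "payload": {
  "deltas": [
    [[0, 0, 0.04], [0, 0, 0]],
    [[0, 0, 0.04], [0, 0, 0]],
    [[0, 0, 0], [0, 0, 0]]
  ]
}}

```text
clock: 11.57
tcp_pos: [0.4533, 0.0003, 0.0144]
ee_rot: [0.001, 0.641, 0.767, 0.0]
force: [-11.7, 0.5, 22.4]
gripper_width: -0.0001
```

Hard stop: 22 N with only 0.3 mm further travel, and from the spring forces the key went about 6 mm down. I'll release and retreat upward.

Call:
{"api": "jog_arm", "payload": {
  "deltas": [
    [[0, 0, -0.3], [0, 0, 0]],
    [[0, 0, -0.7], [0, 0, 0]],
    [[0, 0, -0.8], [0, 0, 0]],
    [[0, 0, -0.8], [0, 0, 0]],
    [[0, 0, -0.8], [0, 0, 0]]
  ]
}}

```text
clock: 11.98
tcp_pos: [0.4527, 0.0004, 0.1476]
ee_rot: [-0.0, 0.641, 0.767, -0.0]
force: [0.5, -0.1, 0.5]
gripper_width: -0.0002
```

Call:
{"api": "jog_arm", "payload": {
  "deltas": [
    [[-0.5, -0.5, 0], [0, 0, 0]],
    [[-0.5, -0.5, 0], [0, 0, 0]],
    [[0, 0, 0], [0, 0, 0]],
    [[0, 0, 0], [0, 0, 0]],
    [[0, 0, 0], [0, 0, 0]]
  ]
}}

```text
clock: 12.4
tcp_pos: [0.4208, -0.046, 0.1463]
ee_rot: [-0.0, 0.642, 0.767, 0.0]
force: [-0.0, 0.2, -0.1]
gripper_width: -0.0
```

```bash
python3 tip.py; cp pics/t.png pics/t3.png; python3 -c "
from h import *
b,d=load('scene'); uv=np.array([[271,218],[272,219],[271,219]]);print('key z',depthpts('scene',uv,d)[:,2])"
```

```text
tcp [ 0.4207845  -0.04597881  0.14632864] disp -0.155 -0.0755 [-0.   0.2 -0.1] -1.8961335200911506e-05
near tcp (array([10,  7,  0,  0,  0,  0,  0,  0,  0,  0,  0,  0,  0,  0,  0,  0,  0,
        0,  0,  1, 13, 14]), array([ 20,  28,  36,  44,  52,  60,  68,  76,  84,  92, 100, 108, 116,
       124, 132, 140, 148, 156, 164, 172, 180, 188, 196]))
tab y [(0, 10), (4, 34), (8, 37), (12, 3)]
board z nan
board -53 1 42.4
board -35 1 42.3
board -17 2 43.4
key z [0.04798891 0.05044251 0.04604146]
  return _methods._mean(a, axis=axis, dtype=dtype,
  ret = ret.dtype.type(ret / rcount)
```

View pics/t3.png

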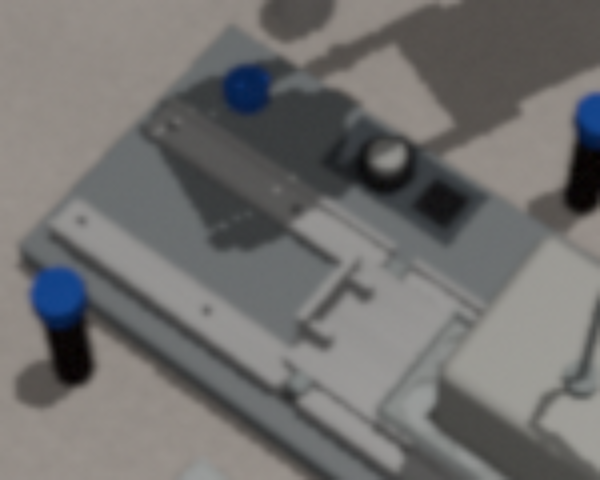

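The key is up again (z about 0.048–0.050, at crop 386,155). The carrier is seated, the arm is clear, and the tubes and cap in view have not moved. Handing in.

```bash
python3 -c "
from bench import r
print(r.finish_job())"
```

```text
the job is handed in; nothing more can be done
None
```

I pushed the small silver carrier on the rails about 80 mm with the shut fingertips, at 4–6 N, until it dropped into the notches. I then pressed the start key, backed clear and handed the job in at about 12.5 s. `finish_job` gives no verdict.

- **Carrier:** before the push the board surface was at about 54 mm. After it, the surface read 47.8 mm at three stations along the bare board, so it dropped about 6 mm and lies flat. The tab did not move between seating and hand-in. I never felt the notch edge, since the force stayed at 4–5 N, so seating rests on the measured drop. By my own frame the push face ended about 2.6 mm past nominal, at the edge of the 2.5 mm play. I did not measure the far bar directly.
- **Start key:** it met a hard stop at 22 N, with an estimated 6 mm of travel. Afterwards its top read 46–50 mm, so it had sprung back.
- **Other things:** the loose cap and both tubes are where they were in the last picture. I did not re-check the reagent bottle, lid, tip box or plate stack.
- **Disagreement:** the camera depth put the fingertips about 30 mm higher than the reported TCP. Because of this, my first push passed over the tab without touching it. I noticed the carrier had not moved, corrected the height, and the contacts on the tab and key agreed with the correction.
- **Failed check:** the final board-height reading came back empty, because the check window follows the tool and the arm had moved away. The last valid reading, 48.2 mm, was taken during the key press.

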